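Roll down the rubber edge of a hatch cover on a hand-spun turntable

ROBOT

A 7-joint arm with a two-finger parallel gripper is mounted at the origin on the work surface. World frame = base frame: x ahead of the robot, y to its left, z up, the work surface at z = 0. Lengths are in m, angles in rad, forces in N, time in s.
With the tool pointing down it reaches from about 0.35 to 0.9 m from the base axis. Payload 8.1 kg.
Tool frame: the origin (TCP) lies midway between the tips of the shut fingers; the grasp point (between the pads) lies 19 mm behind it; z points along the fingers, y is the line along which they close (so a half turn about z gives the same grasp; the last joint's range is limited). The gripper opens to 92 mm and grips with 3 to 60 N. Pads are 19 mm wide; open, the fingers measure 130 mm over their backs; the gripper's body (75 mm by 190 mm) begins 47 mm behind the grasp point.
Start: joints at [-1.307, 0.434, 0.025, 1.573, -0.012, 1.134, -0.075], TCP at [0.224, 0.583, 0.227] pointing down, gripper open.
Joint ranges: [-2.62, 2.62], [-0.44, 2.09], [-1.27, 1.32], [0.08, 2.57], [-1.32, 4.46], [0.12, 2], [-2.74, 2.74]. Speed limits (rad/s): [2.22, 2.22, 3.01, 3.01, 3.14, 3.14, 3.14].

INTERFACE

Orientations are given as a rotation vector (axis times angle).
In Python, from cell import observe, cams, job gives the robot as it stands. The module is installed in compiled form; this text tells all that it offers.
- The arm moves only by the tool step_arm, never from a script. Its argument "steps" is a list of rows, each a list of 6 numbers: the shift along the world's x, y, z in mm, then the turn, a rotation vector about the world's x, y, z in rad. In form: [[dx, dy, dz, rx, ry, rz], ...]. A call has 1 to 20 rows; each row shifts and turns the commanded pose from where the row before left it; what a row does not reach is not made up. A row lasts 1/12 s, in which the tool goes at most 41.7 mm and 7.16 degrees, less where a joint would pass 70% of its speed; a pose out of reach is approached as far as the arm can. A call with a gripper value outside its range is refused whole. "gripper" is the opening, from 0 (shut) to 1 (fully open), set as the call begins (left out, the last holds). The fingers move at their own pace and stop on an object; "force" is the grip in N (left out, the last holds). Time passes only in rows, so rows that do not move let the fingers close. It gives the time, the measured TCP pose, the force, the opening and the grip force at its end, in the units of the state.
- observe(): the state, without advancing time (a new reading comes with each control period).
- cams.get_image(name): name is "scene" or "side" or "wrist"; returns the picture (420x560x3 uint8, red, green, blue); there is no depth.
- cams.get_calibration(name): a dict with "fov_y" (degrees; the focal length in pixels is half the picture's height over the tangent of half this angle, whatever the lens; pixels are square), "cx", "cy" (the principal point, pixels), "world_to_cam" (4x4, takes a point from world to camera coordinates). Camera axes: x right, y up, looking along -z (the intrinsics and any distortion apply to the point x, -y, -z); pixel columns grow to the right and rows downward; lengths in m; the calibration is good to about 2 mm. A picture is of the moment at which its call begins: read the wrist's pose just before it. get_calibration takes no time and is no camera call; for the wrist camera it gives the pose at the moment of the call.
- job.sign_off(): hands the job in; it is judged then, once.
The state is a dict: "clock": time; "joints": joint angles; "dq": joint speeds; "joint_efforts": joint torques, N m; "position": TCP position; "ee_rot": TCP orientation; "force": force on the tool from outside, world axes, zero at the start; "ft_torque": the same for the moment, N m; "width": opening from 0.0 (shut) to 1.0 (fully open); "gripper_force": force on a finger pad.
Only numpy, scipy, OpenCV 4.12 (cv2) and the standard library are available. Lean on these libraries where they do the work, as an engineer would, in place of code of your own. Each camera call takes 0.05 s, during which the arm holds its last target. There are 200 camera calls.

TASK

Give the heavy turntable a spin anticlockwise (seen from above) by its clamp bar and let it run on by itself, then take the seam roller by its handle and hold its wheel against the rubber edge of the oval cover as it turns under it, following the edge in and out with a steady light pressure of about 5 N (not under 2 N, not over 9 N) for nine seconds without a break, so that the whole edge gets rolled; the turntable must keep turning at no less than 0.7 rad/s meanwhile. Never dig the roller in hard, spin the table wildly or disturb the other things on the bench, and finish while still holding the roller in the gripper, well clear of the cover and off the bench.

Things in the scene. Friction and masses are not known exactly. Their poses are not given: they have to be found in the camera images.
- foot: Round grey foot of the turntable, 210 mm across, standing fixed on the bench; its place differs from run to run. Origin: centre of its underside on the bench, on the turntable's vertical axis.
- turntable (a joint): Turntable angle (rad) about its vertical axis, growing anticlockwise seen from above, without end (may pass 2 pi); at 0 the long axis of cover and clamp bar lies along the foot's x axis. Inertia of all that turns about 0.33 kg m2 nominal (-15 to +25%); ball bearing drag 0.003 N m plus 0.003 N m per rad/s: it coasts for a minute.
- cover: Flat oval (obround) cover with a black rubber edge, turning with the table: 220 x 180 mm, i.e. two half discs of radius 90 mm with centres 20 mm either side of the axis along the cover's x, joined by straight sides. Upright edge face 80 to 115 mm above the bench. Origin: on the axis, 60 mm above the bench; x along its length; yaw = foot's yaw + turntable angle.
- disc_top (a point): Point on the axis, on top of the dark cast-iron turntable disc (340 mm across, 34 mm thick, 22 kg), 60 mm above the bench; turns with it. The cover stands on it on a packing block 180 x 140 mm, 20 mm high.
- clamp: Steel clamp bar across the cover's face, turning with it: 150 mm long along its x (the cover's x), 24 mm wide, 30 mm high, 115 to 145 mm above the bench; black star knob 48 mm across in its middle, up to 167 mm (screw end to 173 mm). Push its flank near one end to spin the table. Origin: on the axis, middle of the bar's underside.
- edge_centre (a point): Point on the turntable's axis at half height of the rubber edge, 97.5 mm above the bench; axes as the cover's.
- seam_roller: Loose spring-loaded seam roller, 0.3 kg, 220 mm long: wooden handle 100 mm long, 26 x 26 mm, rubber butt (34 wide, 42 high), brass ferrule, sprung steel fork with a grey wheel. It lies on its side on the bench, axle upright, the way it is used on the edge. Origin: under the handle's middle, level with the fork's lower face (on the bench at the start); x along the handle to the wheel, z up.
- roller_centre (a point): Centre of the roller's wheel: 133 mm ahead of the seam roller's origin (less what the spring gives) and 21 mm above it. The wheel is 44 mm across, 30 mm wide, turns freely about the upright axle and stands 6 mm out beyond the ends of the fork's two straps, which lie just above and below it (42 mm over both). Axes as the seam roller's.
- fork (a joint): How far (m) the fork is pushed back into the handle against its spring, along the handle: 0 fully out (no load), stop at 0.028. Spring 500 N/m nominal without preload, so 5 N is 10 mm; slight damping (5 N per m/s).
- wheel: The roller's free-turning grey wheel, 44 mm across, 30 mm wide; origin at its centre, z along its axle; it spins in the fork.
- handle_grip (a point): Grip point of the seam roller: in the middle of the handle's section, 12 mm ahead of the tool's origin and 21 mm above its lower face; the handle is 26 mm thick across y here and can be gripped from above.
- adhesive: Amber jar with a steel cap, 68 mm across, 85 mm high; bystander, leave alone. Origin: centre of its underside.
- glue_brush: Flat brush 200 mm long lying on the bench; bystander, leave alone. Origin: under its middle.
- gauge_block: Steel block 45 x 90 x 35 mm; bystander, leave alone. Origin: centre of its underside.
Not all that is in view belongs to the job. What is shaped like the seam_roller but pink is not meant.

How it is judged:
On the way, in this order (a step that is already met when the one before it is completed fails the run):
1. the turntable runs anticlockwise by itself, faster than 1 rad/s, with no finger on it (velocity of joint turntable above 1 rad/s and contact force between the fingers and foot below 0.1 N), for 0.3 s.
2. for nine seconds without a break the held roller, upright, presses the rubber edge with 2 to 9 N while the table turns anticlockwise at 0.7 rad/s or more (a whole turn) (contact force between wheel and cover between 2 and 9 N and velocity of joint turntable above 0.7 rad/s and z of roller_centre in the frame of edge_centre between -0.014 and 0.014 m and angle between seam_roller's own z axis and vertical below 0.3 rad and contact force between the fingers and seam_roller above 1 N), for 9 s.
At the end, for the whole second after the job is handed in: The seam roller is held in the gripper off the bench (wheel centre above 50 mm, underside above 20 mm), touches neither cover nor turntable, and its wheel's centre is more than 160 mm from the turntable's axis or more than 190 mm above the bench. The turntable may still be turning (contact force between the fingers and seam_roller above 1 N and contact force between seam_roller and foot below 0.1 N and height (world z) of roller_centre above 0.05 m and height (world z) of seam_roller above 0.02 m and (horizontal distance between roller_centre and edge_centre above 0.16 m or height (world z) of roller_centre above 0.19 m)); the arm keeps its last pose, push and grip.
It fails at once if the roller is pressed into the cover with more than 16 N (contact force between wheel and cover above 16 N).
It fails at once if the turntable is spun faster than 3.5 rad/s (velocity of joint turntable above 3.5 rad/s).
It fails at once if the fingers strike or push the turntable and its load with more than 40 N (contact force between the fingers and foot above 40 N).
It fails at once if a bystander is moved by more than 30 mm (distance of any of adhesive, glue_brush, gauge_block from where it was at the start of the episode above 0.03 m).
It also fails if it takes over 64 s, if anything falls off the work surface, if the arm or the gripper's body presses on something with over 40 N, if the wrist force passes 120 N, or if a joint passes its speed limit or range.

## Working session

There is one attempt and no reset: what is moved stays moved. The work goes in short steps, Python scripts to look and compute and a tool call to move; the robot and the scene stay as the last step left them, time stands still between calls to the robot, and variables do not carry over. Pictures are saved under pics/ and viewed, at most 10 in all, crops included, and the job is handed in when it is done.

Besides the shell and the picture viewer there is one more tool, called after ">>>" by a JSON object that holds its "op" and its "data". step_arm: Moves the arm, as the interface text tells. Its arguments: {"type":"object","properties":{"steps":{"type":"array","items":{"type":"array","items":{"type":"number"}}},"gripper":{"type":"number"},"force":{"type":"number"}},"required":["steps"]}

```bash
mkdir -p pics; ls
cat > h.py <<'E'
import numpy as np, cv2
from cell import observe, cams, job
def snap(n,f):
    c=cams.get_calibration(n); im=cams.get_image(n)
    cv2.imwrite(f'pics/{f}.png',im[:,:,::-1]); np.save(f'pics/{f}.npy',im); return im,c
def ray(c,u,v,z):
    f=210/np.tan(np.radians(c['fov_y'])/2); M=np.linalg.inv(np.array(c['world_to_cam']))
    d=M[:3,:3]@np.array([(u-c['cx'])/f,-(v-c['cy'])/f,-1]); o=M[:3,3]
    return o+d*(z-o[2])/d[2]
def proj(c,p):
    f=210/np.tan(np.radians(c['fov_y'])/2); q=np.array(c['world_to_cam'])@np.append(p,1)
    return c['cx']+f*q[0]/-q[2], c['cy']-f*q[1]/-q[2]
E
python3 - <<'E'
from h import *
a,c=snap('scene','s0'); b,d=snap('side','d0')
print({k:(v if k!='world_to_cam' else np.round(v,3).tolist()) for k,v in c.items()})
print({k:(v if k!='world_to_cam' else np.round(v,3).tolist()) for k,v in d.items()})
o=observe(); print(o)
E
```

```text
pics
{'fov_y': 52.38961115821694, 'cx': 283.35753876439014, 'cy': 207.91287127372954, 'world_to_cam': [[-0.294, 0.956, -0.017, 0.279], [-0.626, -0.179, 0.759, 0.197], [0.722, 0.234, 0.651, -1.426], [0.0, 0.0, 0.0, 1.0]]}
{'fov_y': 51.567881086431925, 'cx': 272.9598589428488, 'cy': 206.59247120226905, 'world_to_cam': [[0.784, -0.62, -0.022, -0.478], [0.347, 0.409, 0.844, -0.189], [-0.514, -0.669, 0.536, -0.947], [0.0, 0.0, 0.0, 1.0]]}
{'clock': 0.1, 'joints': array([-1.30656619,  0.43514596,  0.02496562,  1.57397946, -0.01159275,
        1.13400579, -0.07509531]), 'dq': array([-0.00087663, -0.00237363,  0.00079417, -0.00098136,  0.00023803,
        0.0001096 , -0.00128697]), 'joint_efforts': array([ 2.45328330e-03, -6.69119096e+01,  9.87811871e-01, -3.15142393e+01,
       -6.04920345e-02,  3.75114090e-02,  1.58914588e-05]), 'position': array([0.22404741, 0.58298239, 0.22603823]), 'ee_rot': array([-5.73050742e-01, -3.08875806e+00,  2.18032419e-03]), 'force': array([-0.77828699, -0.84011822,  0.41885504]), 'ft_torque': array([ 0.01032555, -0.03457093,  0.04005594]), 'gripper_force': 0.0, 'width': 1.0011162949186252}
```

View pics/s0.png

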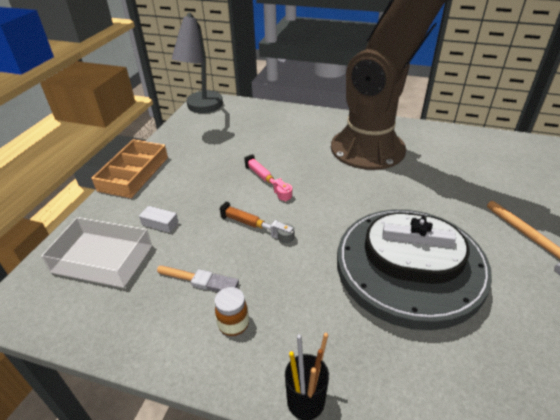

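View pics/d0.png

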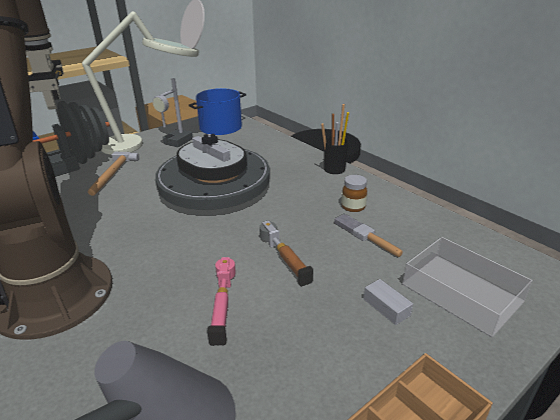

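```bash
cat > m.py <<'E'
from h import *
for n,f,wb,hb in (('scene','s0',(365,210,475,285),(218,200,270,232)),('side','d0',(175,130,250,180),(270,238,310,285))):
    c=cams.get_calibration(n); im=np.load(f'pics/{f}.npy'); hsv=cv2.cvtColor(im,cv2.COLOR_RGB2HSV)
    def mask(b,fn):
        m=np.zeros(im.shape[:2],np.uint8); x0,y0,x1,y1=b; m[y0:y1,x0:x1]=fn(hsv[y0:y1,x0:x1])*255
        k=cv2.connectedComponentsWithStats(m); i=1+np.argmax(k[2][1:,4]); return (k[1]==i).astype(np.uint8)
    w=mask(wb,lambda h:(h[...,2]>140)&(h[...,1]<60))
    ct=cv2.convexHull(max(cv2.findContours(w,0,2)[0],key=len))[:,0]
    P=np.array([ray(c,u,v,.115)[:2] for u,v in ct])
    r=cv2.minAreaRect((P*1000).astype(np.float32)); print(n,'white',ct.min(0),ct.max(0),r, 'ell',cv2.fitEllipse((P*1000).astype(np.float32)))
    h=mask(hb,lambda h:(h[...,1]>120)&(h[...,2]>50)&(h[...,0]<25))
    ys,xs=np.nonzero(h); Q=np.array([ray(c,u,v,.024)[:2] for u,v in zip(xs,ys)])
    print('handle',len(xs),(xs.mean(),ys.mean()),(xs.min(),xs.max(),ys.min(),ys.max()),cv2.minAreaRect((Q*1000).astype(np.float32)),np.linalg.svd(Q-Q.mean(0),full_matrices=0)[2][0],Q.mean(0))
    o=im.copy(); o[w>0]=(0,255,0); o[h>0]=(0,0,255)
    cv2.imwrite(f'pics/m{n}.png',cv2.resize(o[180:320,200:480] if n=='scene' else o[110:320,160:440],None,fx=2,fy=2)[:,:,::-1])
E
python3 m.py; python3 -c "
import cv2,numpy as np;a=cv2.imread('pics/mscene.png');b=cv2.imread('pics/mside.png');b=b[:,:560];cv2.imwrite('pics/mm.png',np.vstack([a,b])[:600])"
```

```text
scene white [370 214] [465 269] ((516.169189453125, 175.3455810546875), (166.7390899658203, 203.6279296875), 6.065347671508789) ell ((516.0811157226562, 174.83169555664062), (173.17599487304688, 208.1717529296875), 6.353094577789307)
handle 389 (np.float64(242.92802056555269), np.float64(216.75835475578407)) (np.int64(225), np.int64(262), np.int64(206), np.int64(227)) ((457.8496398925781, -262.69854736328125), (124.58902740478516, 38.05937194824219), 77.84599304199219) [0.26587878 0.96400647] [ 0.45749644 -0.26438707]
side white [179 140] [242 167] ((517.1631469726562, 170.15103149414062), (160.71212768554688, 197.69036865234375), 7.358850479125977) ell ((516.0003662109375, 170.3481903076172), (168.38720703125, 201.04779052734375), 7.692050457000732)
handle 305 (np.float64(290.28524590163937), np.float64(256.344262295082)) (np.int64(277), np.int64(305), np.int64(243), np.int64(270)) ((456.91339111328125, -252.91786193847656), (103.73445892333984, 30.25518226623535), 77.71924591064453) [-0.20110542 -0.9795696 ] [ 0.45840505 -0.25572763]
```

View pics/mm.png

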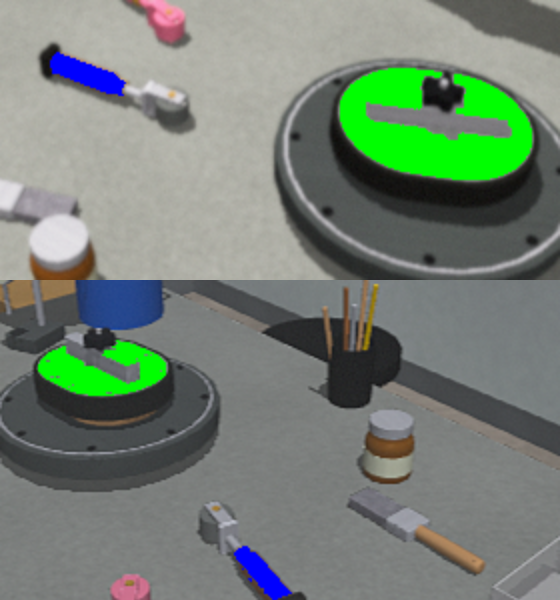

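The scene view shows the seam roller (orange handle near 243,217, wheel near 286,229) and the turntable with its white cover (370–465 by 214–269). The side view gives the same axis to within about 5 mm, roughly (0.516, 0.172). The bar lies nearly along y. I'll push its −y end towards +x.

>>> {"op": "step_arm", "data": {"steps": [[6, -12, 0, 0, 0, -0.03], [10, -20, 0, 0, 0, -0.06], [13, -25, 0, 0, 0, -0.075], [13, -25, 0, 0, 0, -0.075], [13, -25, 0, 0, 0, -0.075], [13, -25, 0, 0, 0, -0.075], [13, -25, 0, 0, 0, -0.075], [13, -25, 0, 0, 0, -0.075], [13, -25, 0, 0, 0, -0.075], [13, -25, 0, 0, 0, -0.075], [13, -25, 0, 0, 0, -0.075], [13, -25, 0, 0, 0, -0.075], [13, -25, 0, 0, 0, -0.075], [13, -25, 0, 0, 0, -0.075], [13, -25, 0, 0, 0, -0.075], [13, -25, 0, 0, 0, -0.075], [13, -25, -5, 0, 0, -0.075], [13, -25, -5, 0, 0, -0.075], [13, -25, -5, 0, 0, -0.075], [9, -18, -5, 0, 0, -0.057]], "gripper": 0}}

```text
clock: 1.77
position: [0.4705, 0.1049, 0.2066]
ee_rot: [2.458, 1.956, 0.0]
force: [-0.3, 0.3, -0.5]
width: 0.006
gripper_force: 0.0
```

>>> {"op": "step_arm", "data": {"steps": [[0, 1, -15, 0, 0, 0], [0, 1, -20, 0, 0, 0], [0, 1, -20, 0, 0, 0], [0, 0, -15, 0, 0, 0], [0, 0, -8, 0, 0, 0], [2, 0, -2, 0, 0, 0], [3, 0, 0, 0, 0, 0], [3, 0, 0, 0, 0, 0], [2, 0, 0, 0, 0, 0], [0, 0, 0, 0, 0, 0]]}}

```text
clock: 2.6
position: [0.4814, 0.1116, 0.1276]
ee_rot: [2.45, 1.966, 0.003]
force: [0.0, -0.3, -0.1]
width: 0.004
gripper_force: 0.0
```

Run:
```python
from h import *
a,c=snap('scene','s1'); b,d=snap('wrist','w1')
cv2.imwrite('pics/v1.png',np.hstack([cv2.resize(a[170:320,320:520],(560,420)),b])[:,:,::-1][:, :])
i=cv2.imread('pics/v1.png'); cv2.imwrite('pics/v1.png',cv2.resize(i,(800,300)))
```

```text
(no output)
```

View pics/v1.png

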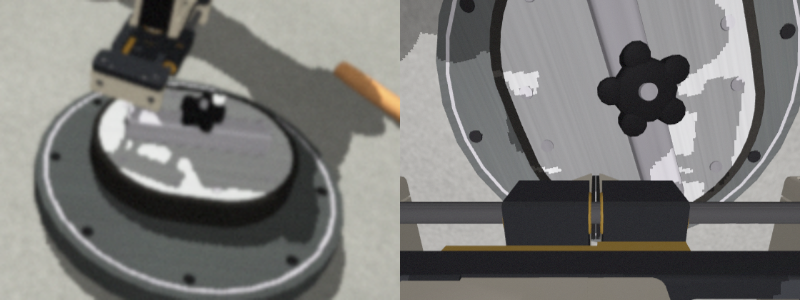

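The wrist view shows the bar passing the knob (650,90) and running under the right-hand finger. I'll creep slowly into contact.

>>> {"op": "step_arm", "data": {"steps": [[1, 0, 0, 0, 0, 0], [1, -1, 0, 0, 0, 0], [1, -1, 0, 0, 0, 0], [1, -1, 0, 0, 0, 0], [1, 0, 0, 0, 0, 0], [1, 0, 0, 0, 0, 0]]}}

```text
clock: 3.2
position: [0.4863, 0.1083, 0.1268]
ee_rot: [2.45, 1.966, 0.0]
force: [0.6, -0.1, -0.6]
width: 0.004
gripper_force: 0.0
```

>>> {"op": "step_arm", "data": {"steps": [[1, 0, 0, 0, 0, 0], [1, 0, 0, 0, 0, 0], [1, 0, 0, 0, 0, 0], [1, 0, 0, 0, 0, 0]]}}

```text
clock: 3.53
position: [0.4903, 0.1085, 0.1267]
ee_rot: [2.45, 1.967, -0.0]
force: [-0.2, 0.2, 0.0]
width: 0.008
gripper_force: 0.0
```

>>> {"op": "step_arm", "data": {"steps": [[1, 0, 0, 0, 0, 0], [1, 0, 0, 0, 0, 0], [1, 0, 0, 0, 0, 0], [1, 0, 0, 0, 0, 0]]}}

```text
clock: 3.87
position: [0.4943, 0.1084, 0.1267]
ee_rot: [2.45, 1.966, 0.0]
force: [-0.1, -0.6, 0.6]
width: 0.005
gripper_force: 0.0
```

>>> {"op": "step_arm", "data": {"steps": [[1, 0, 0, 0, 0, 0], [1, 0, 0, 0, 0, 0], [1, 0, 0, 0, 0, 0], [1, 0, 0, 0, 0, 0]]}}

```text
clock: 4.2
position: [0.4969, 0.1084, 0.1265]
ee_rot: [-2.449, -1.966, 0.003]
force: [-5.9, -1.1, 4.0]
width: 0.005
gripper_force: 2.9
```

>>> {"op": "step_arm", "data": {"steps": [[2, 0.3, 0, 0, 0, 0], [3.4, 0.6, 0, 0, 0, 0], [4.9, 1.1, 0, 0, 0, 0], [6.2, 1.9, 0, 0, 0, 0], [7.4, 3, 0, 0, 0, 0], [8.3, 4.7, 0, 0, 0, 0], [7.5, 5.8, 0, 0, 0, 0], [3, 2, 0, 0, 0, 0], [0, 0, 0, 0, 0, 0], [-3, -3, 5, 0, 0, 0], [-4, -4, 15, 0, 0, 0], [-4, -6, 25, 0, 0, 0], [0, -10, 30, 0, 0, 0], [0, -10, 15, 0, 0, 0]]}}

```text
clock: 5.37
position: [0.5305, 0.0948, 0.2199]
ee_rot: [2.448, 1.967, 0.005]
force: [0.3, -0.4, 0.3]
width: 0.003
gripper_force: 0.0
```

```bash
cat > ang.py <<'E'
from h import *
# bar/knob-free angle: cover long axis from white hull moments in the scene view
def cover(n='scene',z=.115):
    c=cams.get_calibration(n); t=observe()['clock']; im=cams.get_image(n); hsv=cv2.cvtColor(im,cv2.COLOR_RGB2HSV)
    u,v=proj(c,(.516,.173,.115)); m=np.zeros(im.shape[:2],np.uint8); x0,x1,y0,y1=int(u-70),int(u+70),int(v-50),int(v+50)
    h=hsv[y0:y1,x0:x1]; m[y0:y1,x0:x1]=((h[...,2]>125)&(h[...,1]<60)); 
    return t,im,c,m
E
python3 - <<'E'
from ang import *
for i in range(2):
    t,im,c,m=cover(); t2,im2,c2,m2=cover('side')
    np.save(f'pics/t{i}.npy',im); np.save(f'pics/u{i}.npy',im2)
    print(t,t2)
    if i==0: cv2.imwrite('pics/v2.png',np.hstack([cv2.resize(im[170:320,320:520],(400,300)),cv2.resize(im2[100:220,130:290],(400,300))])[:,:,::-1])
E
```

```text
5.3667 5.4167
5.4667 5.5167
```

View pics/v2.png

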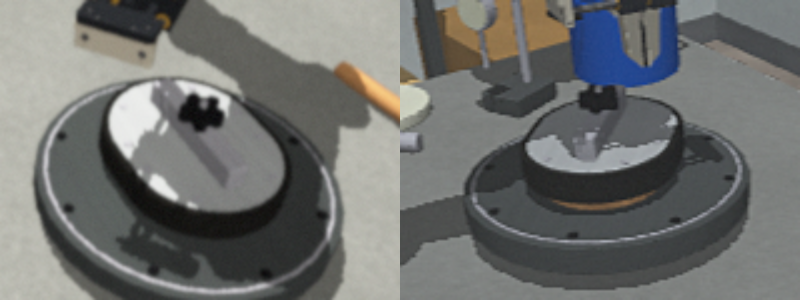

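Both views show the table turning and the fingers clear. I'll travel to the roller and measure the angle on the way.

>>> {"op": "step_arm", "data": {"steps": [[-3, -15, 0, 0, 0, 0], [-6, -27, 0, 0, 0, 0], [-6, -27, 0, 0, 0, 0], [-6, -27, 0, 0, 0, 0], [-6, -27, 0, 0, 0, 0], [-6, -27, 0, 0, 0, 0], [-6, -27, 0, 0, 0, 0], [-6, -27, 0, 0, 0, 0], [-6, -27, 0, 0, 0, 0], [-6, -27, 0, 0, 0, 0], [-6, -27, 0, 0, 0, 0], [-6, -27, 0, 0, 0, 0], [-6, -27, 0, 0, 0, 0], [0, -15, 0, 0, 0, 0], [0, 0, 0, 0, 0, 0]], "gripper": 0.6}}

```text
clock: 6.82
position: [0.4529, -0.2628, 0.2159]
ee_rot: [2.455, 1.961, -0.004]
force: [-0.7, 0.8, -0.5]
width: 0.604
gripper_force: 0.0
```

```bash
cat > ang.py <<'E'
from h import *
C=np.array([.516,.1725])
def angle(im,c):
    hsv=cv2.cvtColor(im,cv2.COLOR_RGB2HSV); u,v=np.meshgrid(np.arange(560),np.arange(420))
    f=210/np.tan(np.radians(c['fov_y'])/2); M=np.linalg.inv(np.array(c['world_to_cam']))
    d=np.stack([(u-c['cx'])/f,-(v-c['cy'])/f,-np.ones(u.shape)],-1)@M[:3,:3].T
    P=(M[:3,3]+d*((.115-M[2,3])/d[...,2])[...,None])[...,:2]
    m=((hsv[...,2]>88)&(hsv[...,1]<60)&(np.linalg.norm(P-C,axis=-1)<.125)).astype(np.uint8)
    k=cv2.connectedComponentsWithStats(m); m=(k[1]==1+np.argmax(k[2][1:,4])).astype(np.uint8)
    ct=cv2.convexHull(max(cv2.findContours(m,0,1)[0],key=len))[:,0]
    H=(P[ct[:,1],ct[:,0]]*1000).astype(np.float32)
    mo=cv2.moments(H); a=.5*np.arctan2(2*mo['mu11'],mo['mu20']-mo['mu02'])
    return a%np.pi,(mo['m10']/mo['m00'],mo['m01']/mo['m00']),cv2.minAreaRect(H)
def look(n='scene'):
    c=cams.get_calibration(n); t=observe()['clock']; im=cams.get_image(n); return (t,)+angle(im,c)
E
python3 - <<'E'
from ang import *
cs,cd=cams.get_calibration('scene'),cams.get_calibration('side')
for f,c in (('s0',cs),('d0',cd),('t0',cs),('u0',cd),('t1',cs),('u1',cd)): print(f,angle(np.load(f'pics/{f}.npy'),c))
for n in ('scene','side'): print(look(n))
b,d=snap('wrist','w2'); o=observe(); print(o['position'],o['ee_rot'],o['width'])
E
```

```text
s0 (np.float64(1.468945294137443), (498.32233701791904, 174.87624511688117), ((497.09722900390625, 174.62673950195312), (219.30267333984375, 225.86209106445312), 32.0211296081543))
d0 (np.float64(2.5572590365260215), (523.7272259292095, 182.50739467320523), ((528.8072509765625, 183.9590301513672), (214.8594207763672, 241.1592254638672), 29.148883819580078))
t0 (np.float64(2.302526452242892), (506.8972382942288, 164.4670660941238), ((508.6969299316406, 160.84793090820312), (224.1459503173828, 239.43685913085938), 78.19416046142578))
u0 (np.float64(1.7462111746927158), (505.87045550716834, 186.2869675592334), ((503.0906066894531, 186.5172119140625), (199.95883178710938, 210.08905029296875), 36.65019607543945))
t1 (np.float64(2.113594023195909), (505.0197429303413, 165.33703575534534), ((501.2618408203125, 165.9571533203125), (235.23477172851562, 220.43544006347656), 87.98925018310547))
u1 (np.float64(0.3836226339511035), (534.7466126776142, 167.93836956206772), ((531.6605224609375, 168.69972229003906), (215.77687072753906, 193.10472106933594), 1.6554900407791138))
(6.8167, np.float64(1.0386041943171949), (499.38138950963435, 181.59298062884548), ((498.748291015625, 181.49615478515625), (227.0365753173828, 216.97247314453125), 27.940099716186523))
(6.8667, np.float64(2.071605049394857), (517.4683897445876, 181.4360029370192), ((507.9151306152344, 186.15692138671875), (226.9781036376953, 223.24583435058594), 67.66258239746094))
[ 0.45441051 -0.2582517   0.21578512] [-2.44816194e+00 -1.96594570e+00  1.16928277e-03] 0.600395614901575
```

View pics/w2.png

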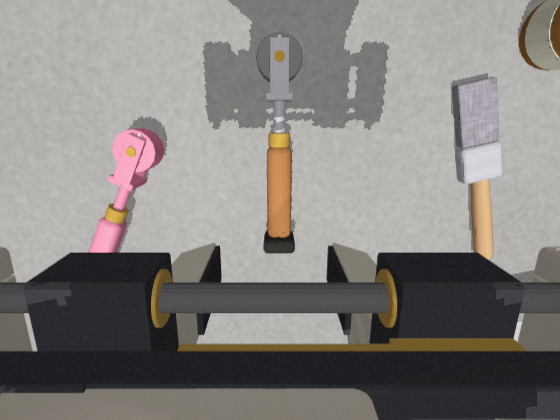

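The wrist view shows the roller straight ahead of the gripper: butt (279,242), handle (280,190), ferrule (279,140), axle (280,56). I'll turn these pixels into positions and fix the angle mask.

Run:
```python
from h import *
c=cams.get_calibration('wrist')
for n,u,v,z in (('axle',279.5,56,.042),('ferr_end',279,148,.034),('handle_b',280,233,.034),('butt',279,242,.042)): print(n,np.round(ray(c,u,v,z),4))
a=ray(c,279.5,56,.042);b=ray(c,280,233,.034);print(np.degrees(np.arctan2(*(a-b)[1::-1])))
import pickle
for n,f in (('scene','t0'),('side','u0')):
    im=np.load(f'pics/{f}.npy'); k=cams.get_calibration(n); u,v=map(int,proj(k,(.516,.1725,.115))); g=im[:,:,1]
    print(n,u,v); print(g[v,u-75:u+76:2]); print(g[v-45:v+46:2,u-15])
```

```text
axle [ 0.4861 -0.1368  0.042 ]
ferr_end [ 0.4679 -0.2192  0.034 ]
handle_b [ 0.4496 -0.3088  0.034 ]
butt [ 0.4469 -0.3157  0.042 ]
78.0156317373803
scene 415 239
[150  99 161 163  82  49  74  96  97  99  98  95  98  99  88  33  23  39
 153 232 235 232 232 235 228 149 133 129 132 136 134 130 134 132 135 121
 100  95  97  94 109 124 126 126 125 125 124 127 130 129 128 132 132 129
 126 126 126 125  93  29  45  50  36  20  44  73  61  79  97  95  96  98
  97  94 100 169]
[182 178 180 184 182 181 181 131 116 148 127 110  99 104  98 107 149 159
 138 145 182 201 138 131 131 133 133 134 134 133 136 136 195 234 235 234
 198  62  30  22  20  17  20  23  36  46]
side 210 152
[120 125 125 127 126 128 127 124 124 125 127 127 126 128 130 129 126 127
 129 131 131 132 134 103  56  98  98  94  92  99  94  98  95  91  88  85
  87  82  76  75  90  98  97  97  96  96  96  99  99  96  96  98  80  41
  55  79  78  78 119  88 103 131 132 132 128 129 134 134 136 134 132 129
 133 133 134 133]
[ 92  97 121 121 124  75  78  80  79  73  79  75  77 131 127 129 133 107
  95  97  97  96  98  98  96  84 170 162 162 163 175  41  42  42  45  44
  37  97  48  48  80  82  80  83  67  88]
```

>>> {"op": "step_arm", "data": {"steps": [[2, 2, -15, 0, 0, 0.009], [3, 2, -25, 0, 0, 0], [1.5, 1, -30, 0, 0, 0], [0, 0, -30, 0, 0, 0], [0, 0, -30, 0, 0, 0], [0, 0, -25, 0, 0, 0], [0, 0, -20, 0, 0, 0], [0, 0, -12, 0, 0, 0], [0, 0, -8, 0, 0, 0], [0, 0, -5, 0, 0, 0], [0, 0, 0, 0, 0, 0], [0, 0, 0, 0, 0, 0]]}}

```text
clock: 7.97
position: [0.4617, -0.2539, 0.0171]
ee_rot: [2.44, 1.978, 0.001]
force: [-0.1, -0.3, 0.4]
width: 0.598
gripper_force: 0.0
```

```bash
sed -i "s/hsv\[...,2\]>88/im[...,1]>104/; s/<.125/<.112/; s/    k=cv2.connected/    m=cv2.morphologyEx(m,cv2.MORPH_OPEN,np.ones((3,3),np.uint8)); k=cv2.connected/" ang.py
python3 - <<'E'
from ang import *
cs=cams.get_calibration('scene')
for f in ('s0','t0','t1'): print(f,angle(np.load(f'pics/{f}.npy'),cs))
o=observe();print(o['position'],o['ee_rot'],o['force'])
for i in range(2): print(look())
E
```

```text
s0 (np.float64(1.3226028143583022), (505.9712996517585, 172.89358739851554), ((502.35491943359375, 173.72640991210938), (196.12692260742188, 206.5152587890625), 5.03767204284668))
t0 (np.float64(0.37106234585154585), (509.48703661486286, 174.71868597464876), ((512.025390625, 171.50503540039062), (211.58592224121094, 173.09286499023438), 24.017547607421875))
t1 (np.float64(0.524296419005497), (508.54962847434524, 174.63027120369537), ((511.1034851074219, 170.50149536132812), (212.5216064453125, 179.3843231201172), 28.62238311767578))
[ 0.46173315 -0.25385174  0.01711956] [2.44024751e+00 1.97819687e+00 5.43967023e-04] [-0.09543485 -0.29119079  0.39071538]
(7.9667, np.float64(0.24619799586593866), (509.5208694984039, 179.70608267214706), ((508.69390869140625, 185.212158203125), (205.02713012695312, 194.95071411132812), 42.89774703979492))
(8.0167, np.float64(0.36932763234117594), (509.25065558148765, 179.6694455935021), ((507.4090881347656, 184.89990234375), (205.97940063476562, 193.4109344482422), 45.516197204589844))
```

>>> {"op": "step_arm", "data": {"steps": [[0, 0, -7, 0, 0, 0], [0, 0, -4, 0, 0, 0], [0, 0, 0, 0, 0, 0]]}}

```text
clock: 8.32
position: [0.4611, -0.2539, 0.0051]
ee_rot: [-2.44, -1.977, 0.0]
force: [-0.3, -0.8, -1.6]
width: 0.597
gripper_force: 0.0
```

>>> {"op": "step_arm", "data": {"steps": [[0, 0, 0, 0, 0, 0], [0, 0, 0, 0, 0, 0], [0, 0, 0, 0, 0, 0], [0, 0, 0, 0, 0, 0], [0, 0, 0, 0, 0, 0], [0, 0, 0, 0, 0, 0]], "gripper": 0, "force": 45}}

```text
clock: 8.82
position: [0.4612, -0.2542, 0.0058]
ee_rot: [-2.441, -1.977, -0.0]
force: [-0.8, 0.8, 1.8]
width: 0.276
gripper_force: 45.0
```

```bash
cat > ang.py <<'E'
from h import *
from scipy.optimize import least_squares
from scipy.ndimage import map_coordinates
C=np.array([.516,.1725]); RW=.085
def rob(a,r,h=.020):  # obround radius at angle a from long axis
    c,s=np.abs(np.cos(a)),np.abs(np.sin(a)); k=h*c+np.sqrt(np.maximum(r*r-(h*s)**2,0))
    return np.where(k*c<h,r/np.maximum(s,1e-6),k)
PH=np.radians(np.arange(-65,100,3)); RR=np.arange(.072,.115,.0005)
def edge(im,c):
    M=np.array(c['world_to_cam']); f=210/np.tan(np.radians(c['fov_y'])/2)
    P=np.stack([C[0]+np.outer(np.cos(PH),RR),C[1]+np.outer(np.sin(PH),RR),np.full((len(PH),len(RR)),.115)],-1)
    q=P@M[:3,:3].T+M[:3,3]; u=c['cx']+f*q[...,0]/-q[...,2]; v=c['cy']-f*q[...,1]/-q[...,2]
    g=map_coordinates(im[...,1].astype(float),[v,u],order=1)
    d=g[:,:-8]-g[:,8:]; return RR[np.argmax(d,1)+4]
def fit(r,ctr=False):
    best=None
    for p in np.arange(0,np.pi,.26):
        def res(x):
            dx,dy=(x[1],x[2]) if ctr else (0,0)
            return (rob(PH-x[0],RW)+dx*np.cos(PH)+dy*np.sin(PH)-r)*1000
        s=least_squares(res,[p]+([0,0] if ctr else []),loss='soft_l1',x_scale=[1]+([.01,.01] if ctr else []))
        if best is None or s.cost<best.cost: best=s
    return best.x[0]%np.pi,best.cost/len(PH),best.x[1:]
def look(n='scene'):
    c=cams.get_calibration(n); t=observe()['clock']; im=cams.get_image(n); return t,*fit(edge(im,c))
E
python3 - <<'E'
from ang import *
cs=cams.get_calibration('scene')
for f in ('s0','t0','t1'): 
    r=edge(np.load(f'pics/{f}.npy'),cs); print(f,fit(r),fit(r,True))
o=observe();print(o['position'],o['width'],o['gripper_force'])
t=observe()['clock'];r=edge(cams.get_image('scene'),cs);print(t,fit(r),fit(r,True))
E
```

```text
s0 (np.float64(1.623089969637993), np.float64(0.6383297116209519), array([], dtype=float64)) (np.float64(1.6763176778127271), np.float64(0.17557127851590898), array([-0.00157   ,  0.00150814]))
t0 (np.float64(0.7107325847596089), np.float64(0.8144924143425769), array([], dtype=float64)) (np.float64(0.5757806772217697), np.float64(0.2977136341745304), array([-0.00245733,  0.00274361]))
t1 (np.float64(0.9290902940874508), np.float64(0.9403235457801423), array([], dtype=float64)) (np.float64(0.8488495515043875), np.float64(0.25052485152719944), array([-0.00223153,  0.00191583]))
[ 0.4612421  -0.25418074  0.00582542] 0.27610993143386586 44.995572566986084
8.8167 (np.float64(2.722850519619483), np.float64(0.7840143013580585), array([], dtype=float64)) (np.float64(2.7759233392435307), np.float64(0.20427292099940908), array([-0.00182341,  0.00152837]))
```

>>> {"op": "step_arm", "data": {"steps": [[0, 0, 8, 0, 0, 0], [0, 0, 14, 0, 0, 0], [0, 0, 18, 0, 0, 0], [0, 0, 18, 0, 0, 0], [-1, 5, 12, 0, 0, 0], [-1, 12, 6.5, 0, 0, 0], [-1, 18, 0, 0, 0, 0], [-0.6, 24, 0, 0, 0, 0], [-0.5, 24, 0, 0, 0, 0], [-0.5, 24, 0, 0, 0, 0], [0, 20, 0, 0, 0, 0], [0, 14, 0, 0, 0, 0], [0, 7, 0, 0, 0, 0], [0, 3, 0, 0, 0, 0], [0, 0, 0, 0, 0, 0]]}}

```text
clock: 10.12
position: [0.4568, -0.1028, 0.0824]
ee_rot: [2.44, 1.979, 0.0]
force: [-0.3, 0.4, -1.9]
width: 0.28
gripper_force: 45.0
```

```bash
sed -i 's/^C=.*/C=np.array([.514,.1743]); RW=.085/' ang.py
python3 - <<'E'
from ang import *
cs=cams.get_calibration('scene')
for f in ('s0','t0','t1'): print(f,fit(edge(np.load(f'pics/{f}.npy'),cs)))
L=[]
for i in range(8): L.append(look()[:3])
for l in L: print(np.round(l,3))
T=np.array([l[0] for l in L]); A=np.unwrap([l[1] for l in L],period=np.pi); print(np.polyfit(T,A,1))
o=observe();print(o['position'],o['ee_rot'],o['force'],o['gripper_force'])
im,c=snap('side','d3'); im2,c2=snap('wrist','w3')
cv2.imwrite('pics/v3.png',np.hstack([cv2.resize(im[90:270,140:380],(400,300)),cv2.resize(im2,(400,300))])[:,:,::-1])
E
```

```text
s0 (np.float64(1.6652310632998422), np.float64(0.2858109962394776), array([], dtype=float64))
t0 (np.float64(0.5965592471990799), np.float64(0.4381213359733873), array([], dtype=float64))
t1 (np.float64(0.839095742094217), np.float64(0.24911457083720276), array([], dtype=float64))
[10.117  2.657  0.22 ]
[10.167  2.784  0.269]
[10.217  2.886  0.297]
[10.267  3.003  0.445]
[10.317  3.099  0.503]
[10.367  0.058  0.552]
[10.417  0.171  0.496]
[10.467  0.281  0.519]
[  2.15203214 -19.10273546]
[ 0.45670839 -0.1037458   0.08222763] [ 2.44197083e+00  1.97621046e+00 -1.63496460e-04] [-0.70298156  0.18523995 -2.80191644] 44.99208390712738
```

View pics/v3.png

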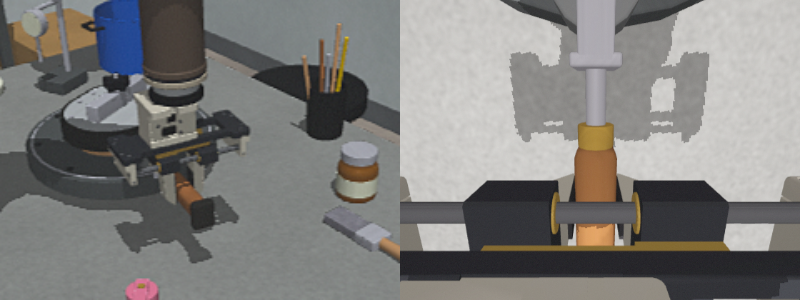

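The roller is held level and points at the axis. The table is turning at about 2.2 rad/s. I'll set up a small planner for the radial following.

```bash
cat > plan.py <<'E'
import sys,json,os
from ang import *
d0,d1,n,ramp=float(sys.argv[1]),float(sys.argv[2]),int(sys.argv[3]),int(sys.argv[4]); TAU=float(sys.argv[5]) if len(sys.argv)>5 else .05
AX=np.array([.515,.172]); U=np.array([np.cos(np.radians(78)),np.sin(np.radians(78))]); DEC=.04
S=json.load(open('st.json')) if os.path.exists('st.json') else dict(D=281.0,H=[(5.3667,.597),(5.4667,.839),(8.8167,2.776),(10.117,2.657),(10.167,2.784),(10.217,2.886),(10.267,3.003),(10.317,3.099),(10.367,.058),(10.417,.171),(10.467,.281)],w=2.25)
o=observe(); f=np.array(o['force'])[:2]; p=np.array(o['position'])
print('before: t',round(o['clock'],2),'push N',round(-f@U,2),'lat',round(f@[-U[1],U[0]],2),'D meas',round((AX-p[:2])@U*1e3,1),'cmd',round(S['D'],1),'z',round(p[2],4),'grip',o['gripper_force'])
t,a,cost,_=look(); o=observe(); f=np.array(o['force'])[:2]; p=np.array(o['position'])
print('after img: push',round(-f@U,2),'D',round((AX-p[:2])@U*1e3,1),'t',round(o['clock'],3))
S['H'].append((t,a)); H=S['H']
T=np.array([h[0] for h in H]); A=[H[0][1]]
for i in range(1,len(H)):
    g=A[-1]+2.3*(T[i]-T[i-1]) if i<11 else A[-1]+S['w']*(T[i]-T[i-1])
    A.append(H[i][1]+np.pi*np.round((g-H[i][1])/np.pi))
A=np.array(A); k=T>t-6; tt=T[k]-t
c=np.polyfit(tt,A[k]+.5*DEC*tt**2,1); print('w',c[0],'resid',np.round(A[k]+.5*DEC*tt**2-np.polyval(c,tt),3)[-6:],'cost',round(cost,2))
S['w']=float(c[0])
tk=o['clock']+np.arange(1,n+1)/12; q=tk+TAU-t; psi=c[1]+c[0]*q-.5*DEC*q*q
dl=np.interp(np.arange(1,n+1),[0,ramp],[d0,d1])
D=(rob(np.radians(258)-psi,.112)+.121)*1e3-dl
s=-np.diff(np.concatenate([[S['D']],D])); D=S['D']; rows=[]; e=0
for x in s:
    x=float(np.clip(x+e,-25,25)); r=round(x,1) ; rows.append([round(r*U[0],1),round(r*U[1],1),0,0,0,0]); D-=r; 
S['D']=D; print(json.dumps(rows)); json.dump(S,open('st.json','w'))
E
python3 plan.py -25 0 20 14
```

```text
before: t 10.62 push N 0.57 lat 0.05 D meas 281.6 cmd 281.0 z 0.0822 grip 44.99213755130768
after img: push -0.14 D 281.5 t 10.667
w 2.2972284964968845 resid [ 0.019 -0.001 -0.015 -0.018 -0.023 -0.054] cost 0.37
[[1.2, 5.7, 0, 0, 0, 0], [0.2, 0.9, 0, 0, 0, 0], [0.4, 1.8, 0, 0, 0, 0], [0.5, 2.5, 0, 0, 0, 0], [0.7, 3.3, 0, 0, 0, 0], [0.9, 4.0, 0, 0, 0, 0], [1.0, 4.6, 0, 0, 0, 0], [1.1, 5.1, 0, 0, 0, 0], [1.1, 5.4, 0, 0, 0, 0], [1.2, 5.5, 0, 0, 0, 0], [0.6, 3.0, 0, 0, 0, 0], [-0.2, -0.8, 0, 0, 0, 0], [-0.4, -2.0, 0, 0, 0, 0], [-0.4, -1.8, 0, 0, 0, 0], [-0.7, -3.1, 0, 0, 0, 0], [-0.6, -2.6, 0, 0, 0, 0], [-0.4, -2.1, 0, 0, 0, 0], [-0.3, -1.4, 0, 0, 0, 0], [-0.1, -0.6, 0, 0, 0, 0], [0.0, 0.2, 0, 0, 0, 0]]
```

>>> {"op": "step_arm", "data": {"steps": [[1.2, 5.7, 0, 0, 0, 0], [0.2, 0.9, 0, 0, 0, 0], [0.4, 1.8, 0, 0, 0, 0], [0.5, 2.5, 0, 0, 0, 0], [0.7, 3.3, 0, 0, 0, 0], [0.9, 4.0, 0, 0, 0, 0], [1.0, 4.6, 0, 0, 0, 0], [1.1, 5.1, 0, 0, 0, 0], [1.1, 5.4, 0, 0, 0, 0], [1.2, 5.5, 0, 0, 0, 0], [0.6, 3.0, 0, 0, 0, 0], [-0.2, -0.8, 0, 0, 0, 0], [-0.4, -2.0, 0, 0, 0, 0], [-0.4, -1.8, 0, 0, 0, 0], [-0.7, -3.1, 0, 0, 0, 0], [-0.6, -2.6, 0, 0, 0, 0], [-0.4, -2.1, 0, 0, 0, 0], [-0.3, -1.4, 0, 0, 0, 0], [-0.1, -0.6, 0, 0, 0, 0], [0.0, 0.2, 0, 0, 0, 0]]}}

```text
clock: 12.33
position: [0.4625, -0.0758, 0.0823]
ee_rot: [2.442, 1.977, 0.0]
force: [0.0, 0.2, -3.4]
width: 0.279
gripper_force: 45.0
```

```bash
python3 plan.py 0 6 12 6
```

```text
before: t 12.33 push N -0.21 lat 0.01 D meas 253.3 cmd 252.7 z 0.0823 grip 44.99211072921753
after img: push -0.33 D 253.1 t 12.383
w 2.2134890397258173 resid [-0.004 -0.018 -0.019 -0.024 -0.053  0.029] cost 0.28
[[0.5, 2.5, 0, 0, 0, 0], [0.6, 2.9, 0, 0, 0, 0], [0.7, 3.5, 0, 0, 0, 0], [0.9, 4.0, 0, 0, 0, 0], [0.9, 4.4, 0, 0, 0, 0], [1.0, 4.5, 0, 0, 0, 0], [0.6, 2.9, 0, 0, 0, 0], [-0.1, -0.5, 0, 0, 0, 0], [-0.7, -3.4, 0, 0, 0, 0], [-0.7, -3.5, 0, 0, 0, 0], [-0.7, -3.2, 0, 0, 0, 0], [-0.6, -2.9, 0, 0, 0, 0]]
```

>>> {"op": "step_arm", "data": {"steps": [[0.5, 2.5, 0, 0, 0, 0], [0.6, 2.9, 0, 0, 0, 0], [0.7, 3.5, 0, 0, 0, 0], [0.9, 4.0, 0, 0, 0, 0], [0.9, 4.4, 0, 0, 0, 0], [1.0, 4.5, 0, 0, 0, 0], [0.6, 2.9, 0, 0, 0, 0], [-0.1, -0.5, 0, 0, 0, 0], [-0.7, -3.4, 0, 0, 0, 0], [-0.7, -3.5, 0, 0, 0, 0], [-0.7, -3.2, 0, 0, 0, 0], [-0.6, -2.9, 0, 0, 0, 0]]}}

```text
clock: 13.38
position: [0.4647, -0.0652, 0.0823]
ee_rot: [2.442, 1.976, -0.0]
force: [0.3, -0.3, -2.6]
width: 0.28
gripper_force: 45.0
```

```bash
python3 plan.py 6 7 12 6
```

```text
before: t 13.38 push N 0.27 lat -0.35 D meas 242.5 cmd 241.2 z 0.0823 grip 44.9923038482666
after img: push 1.34 D 243.0 t 13.433
w 2.184294823923702 resid [-0.02  -0.022 -0.027 -0.058  0.002  0.028] cost 0.37
[[-0.8, -3.7, 0, 0, 0, 0], [-0.2, -1.1, 0, 0, 0, 0], [-0.1, -0.4, 0, 0, 0, 0], [0.1, 0.4, 0, 0, 0, 0], [0.2, 1.2, 0, 0, 0, 0], [0.4, 1.9, 0, 0, 0, 0], [0.5, 2.2, 0, 0, 0, 0], [0.6, 2.7, 0, 0, 0, 0], [0.7, 3.1, 0, 0, 0, 0], [0.7, 3.4, 0, 0, 0, 0], [0.7, 3.5, 0, 0, 0, 0], [0.3, 1.6, 0, 0, 0, 0]]
```

>>> {"op": "step_arm", "data": {"steps": [[-0.8, -3.7, 0, 0, 0, 0], [-0.2, -1.1, 0, 0, 0, 0], [-0.1, -0.4, 0, 0, 0, 0], [0.1, 0.4, 0, 0, 0, 0], [0.2, 1.2, 0, 0, 0, 0], [0.4, 1.9, 0, 0, 0, 0], [0.5, 2.2, 0, 0, 0, 0], [0.6, 2.7, 0, 0, 0, 0], [0.7, 3.1, 0, 0, 0, 0], [0.7, 3.4, 0, 0, 0, 0], [0.7, 3.5, 0, 0, 0, 0], [0.3, 1.6, 0, 0, 0, 0]]}}

```text
clock: 14.43
position: [0.4682, -0.0488, 0.0822]
ee_rot: [-2.44, -1.978, -0.0]
force: [-0.9, -1.2, -2.6]
width: 0.281
gripper_force: 45.0
```

```bash
python3 plan.py 7 12 10 5
```

```text
before: t 14.43 push N 1.38 lat 0.65 D meas 225.7 cmd 226.0 z 0.0822 grip 44.99239504337311
after img: push 1.59 D 225.7 t 14.483
w 2.1589019292324463 resid [-0.024 -0.03  -0.064 -0.032 -0.024  0.064] cost 0.41
[[-1.0, -4.5, 0, 0, 0, 0], [-0.5, -2.4, 0, 0, 0, 0], [-0.5, -2.2, 0, 0, 0, 0], [-0.4, -1.8, 0, 0, 0, 0], [-0.2, -1.2, 0, 0, 0, 0], [-0.3, -1.6, 0, 0, 0, 0], [-0.2, -0.9, 0, 0, 0, 0], [-0.0, -0.2, 0, 0, 0, 0], [0.1, 0.6, 0, 0, 0, 0], [0.3, 1.3, 0, 0, 0, 0]]
```

>>> {"op": "step_arm", "data": {"steps": [[-1.0, -4.5, 0, 0, 0, 0], [-0.5, -2.4, 0, 0, 0, 0], [-0.5, -2.2, 0, 0, 0, 0], [-0.4, -1.8, 0, 0, 0, 0], [-0.2, -1.2, 0, 0, 0, 0], [-0.3, -1.6, 0, 0, 0, 0], [-0.2, -0.9, 0, 0, 0, 0], [0.0, -0.2, 0, 0, 0, 0], [0.1, 0.6, 0, 0, 0, 0], [0.3, 1.3, 0, 0, 0, 0]]}}

```text
clock: 15.32
position: [0.4653, -0.0626, 0.0822]
ee_rot: [2.441, 1.977, -0.0]
force: [-0.6, -3.1, -4.0]
width: 0.28
gripper_force: 45.0
```

```bash
python3 plan.py 12 13 8 4
```

```text
before: t 15.32 push N 3.14 lat -0.05 D meas 239.8 cmd 239.1 z 0.0822 grip 44.991652965545654
after img: push 2.54 D 239.3 t 15.367
w 2.1289180887223806 resid [-0.021 -0.056 -0.033 -0.031  0.052 -0.003] cost 0.37
[[0.8, 3.7, 0, 0, 0, 0], [0.6, 3.0, 0, 0, 0, 0], [0.7, 3.3, 0, 0, 0, 0], [0.8, 3.6, 0, 0, 0, 0], [0.7, 3.4, 0, 0, 0, 0], [0.3, 1.5, 0, 0, 0, 0], [-0.4, -2.0, 0, 0, 0, 0], [-0.7, -3.4, 0, 0, 0, 0]]
```

>>> {"op": "step_arm", "data": {"steps": [[0.8, 3.7, 0, 0, 0, 0], [0.6, 3.0, 0, 0, 0, 0], [0.7, 3.3, 0, 0, 0, 0], [0.8, 3.6, 0, 0, 0, 0], [0.7, 3.4, 0, 0, 0, 0], [0.3, 1.5, 0, 0, 0, 0], [-0.4, -2.0, 0, 0, 0, 0], [-0.7, -3.4, 0, 0, 0, 0]]}}

```text
clock: 16.03
position: [0.4686, -0.0491, 0.0823]
ee_rot: [2.44, 1.978, 0.001]
force: [0.0, -4.0, -3.7]
width: 0.278
gripper_force: 45.0
```

```bash
python3 plan.py 13 15.5 10 5
```

```text
before: t 16.03 push N 3.89 lat -0.84 D meas 225.9 cmd 225.6 z 0.0823 grip 44.99472498893738
after img: push 5.0 D 227.1 t 16.083
w 2.1006482312237678 resid [-0.056 -0.034 -0.032  0.05  -0.005  0.003] cost 0.6
[[-1.0, -4.6, 0, 0, 0, 0], [-0.5, -2.3, 0, 0, 0, 0], [-0.4, -2.0, 0, 0, 0, 0], [-0.3, -1.4, 0, 0, 0, 0], [-0.2, -0.8, 0, 0, 0, 0], [-0.1, -0.6, 0, 0, 0, 0], [0.0, 0.1, 0, 0, 0, 0], [0.2, 0.8, 0, 0, 0, 0], [0.3, 1.5, 0, 0, 0, 0], [0.4, 2.1, 0, 0, 0, 0]]
```

>>> {"op": "step_arm", "data": {"steps": [[-1.0, -4.6, 0, 0, 0, 0], [-0.5, -2.3, 0, 0, 0, 0], [-0.4, -2.0, 0, 0, 0, 0], [-0.3, -1.4, 0, 0, 0, 0], [-0.2, -0.8, 0, 0, 0, 0], [-0.1, -0.6, 0, 0, 0, 0], [0.0, 0.1, 0, 0, 0, 0], [0.2, 0.8, 0, 0, 0, 0], [0.3, 1.5, 0, 0, 0, 0], [0.4, 2.1, 0, 0, 0, 0]]}}

```text
clock: 16.92
position: [0.4663, -0.0567, 0.0822]
ee_rot: [-2.441, -1.977, 0.001]
force: [-1.5, -5.2, -3.4]
width: 0.28
gripper_force: 45.0
```

```bash
sed -i 's/k=T>t-6/k=T>t-5/' plan.py; python3 plan.py 15.5 15.5 14 4
```

```text
before: t 16.92 push N 5.38 lat 0.37 D meas 233.9 cmd 233.0 z 0.0822 grip 44.991636872291565
after img: push 3.73 D 233.3 t 16.967
w 2.0681618308807312 resid [-0.019 -0.02   0.059  0.001  0.008 -0.03 ] cost 0.38
[[0.9, 4.1, 0, 0, 0, 0], [0.6, 3.0, 0, 0, 0, 0], [0.7, 3.3, 0, 0, 0, 0], [0.7, 3.3, 0, 0, 0, 0], [0.3, 1.3, 0, 0, 0, 0], [-0.4, -2.0, 0, 0, 0, 0], [-0.7, -3.3, 0, 0, 0, 0], [-0.7, -3.2, 0, 0, 0, 0], [-0.6, -3.0, 0, 0, 0, 0], [-0.6, -2.6, 0, 0, 0, 0], [-0.5, -2.2, 0, 0, 0, 0], [-0.4, -1.7, 0, 0, 0, 0], [-0.2, -1.1, 0, 0, 0, 0], [-0.1, -0.4, 0, 0, 0, 0]]
```

>>> {"op": "step_arm", "data": {"steps": [[0.9, 4.1, 0, 0, 0, 0], [0.6, 3.0, 0, 0, 0, 0], [0.7, 3.3, 0, 0, 0, 0], [0.7, 3.3, 0, 0, 0, 0], [0.3, 1.3, 0, 0, 0, 0], [-0.4, -2.0, 0, 0, 0, 0], [-0.7, -3.3, 0, 0, 0, 0], [-0.7, -3.2, 0, 0, 0, 0], [-0.6, -3.0, 0, 0, 0, 0], [-0.6, -2.6, 0, 0, 0, 0], [-0.5, -2.2, 0, 0, 0, 0], [-0.4, -1.7, 0, 0, 0, 0], [-0.2, -1.1, 0, 0, 0, 0], [-0.1, -0.4, 0, 0, 0, 0]]}}

```text
clock: 18.13
position: [0.4654, -0.0614, 0.0822]
ee_rot: [2.441, 1.977, -0.0]
force: [-1.3, -4.5, -2.8]
width: 0.28
gripper_force: 45.0
```

```bash
python3 plan.py 15.5 15.5 18 4
```

```text
before: t 18.13 push N 4.68 lat 0.34 D meas 238.6 cmd 237.5 z 0.0822 grip 44.99234855175018
after img: push 4.4 D 238.6 t 18.183
w 1.9977963764790898 resid [-0.056  0.046  0.007  0.029  0.011 -0.037] cost 0.23
[[0.1, 0.3, 0, 0, 0, 0], [0.2, 1.0, 0, 0, 0, 0], [0.3, 1.6, 0, 0, 0, 0], [0.4, 2.1, 0, 0, 0, 0], [0.5, 2.4, 0, 0, 0, 0], [0.6, 2.8, 0, 0, 0, 0], [0.6, 3.0, 0, 0, 0, 0], [0.7, 3.2, 0, 0, 0, 0], [0.6, 2.7, 0, 0, 0, 0], [0.0, 0.0, 0, 0, 0, 0], [-0.6, -2.7, 0, 0, 0, 0], [-0.7, -3.2, 0, 0, 0, 0], [-0.6, -3.0, 0, 0, 0, 0], [-0.6, -2.8, 0, 0, 0, 0], [-0.5, -2.4, 0, 0, 0, 0], [-0.4, -2.1, 0, 0, 0, 0], [-0.3, -1.6, 0, 0, 0, 0], [-0.2, -1.0, 0, 0, 0, 0]]
```

>>> {"op": "step_arm", "data": {"steps": [[0.1, 0.3, 0, 0, 0, 0], [0.2, 1.0, 0, 0, 0, 0], [0.3, 1.6, 0, 0, 0, 0], [0.4, 2.1, 0, 0, 0, 0], [0.5, 2.4, 0, 0, 0, 0], [0.6, 2.8, 0, 0, 0, 0], [0.6, 3.0, 0, 0, 0, 0], [0.7, 3.2, 0, 0, 0, 0], [0.6, 2.7, 0, 0, 0, 0], [0.0, 0.0, 0, 0, 0, 0], [-0.6, -2.7, 0, 0, 0, 0], [-0.7, -3.2, 0, 0, 0, 0], [-0.6, -3.0, 0, 0, 0, 0], [-0.6, -2.8, 0, 0, 0, 0], [-0.5, -2.4, 0, 0, 0, 0], [-0.4, -2.1, 0, 0, 0, 0], [-0.3, -1.6, 0, 0, 0, 0], [-0.2, -1.0, 0, 0, 0, 0]]}}

```text
clock: 19.68
position: [0.4655, -0.0611, 0.0822]
ee_rot: [-2.441, -1.977, 0.0]
force: [-0.5, -4.9, -3.4]
width: 0.278
gripper_force: 45.0
```

```bash
sed -i 's/DEC=.04/DEC=.055/' plan.py; python3 plan.py 15.5 15.5 18 4
```

```text
before: t 19.68 push N 4.94 lat -0.52 D meas 238.3 cmd 237.2 z 0.0822 grip 44.99267578125
after img: push 4.61 D 238.4 t 19.733
w 1.8779806194256934 resid [-0.007  0.013  0.003 -0.014  0.006] cost 0.18
[[-0.1, -0.3, 0, 0, 0, 0], [0.0, 0.1, 0, 0, 0, 0], [0.1, 0.7, 0, 0, 0, 0], [0.2, 1.2, 0, 0, 0, 0], [0.4, 1.7, 0, 0, 0, 0], [0.4, 2.1, 0, 0, 0, 0], [0.5, 2.4, 0, 0, 0, 0], [0.6, 2.7, 0, 0, 0, 0], [0.6, 2.9, 0, 0, 0, 0], [0.6, 3.0, 0, 0, 0, 0], [0.5, 2.4, 0, 0, 0, 0], [-0.0, -0.0, 0, 0, 0, 0], [-0.5, -2.4, 0, 0, 0, 0], [-0.6, -2.9, 0, 0, 0, 0], [-0.6, -2.8, 0, 0, 0, 0], [-0.6, -2.6, 0, 0, 0, 0], [-0.5, -2.3, 0, 0, 0, 0], [-0.4, -2.1, 0, 0, 0, 0]]
```

>>> {"op": "step_arm", "data": {"steps": [[-0.1, -0.3, 0, 0, 0, 0], [0.0, 0.1, 0, 0, 0, 0], [0.1, 0.7, 0, 0, 0, 0], [0.2, 1.2, 0, 0, 0, 0], [0.4, 1.7, 0, 0, 0, 0], [0.4, 2.1, 0, 0, 0, 0], [0.5, 2.4, 0, 0, 0, 0], [0.6, 2.7, 0, 0, 0, 0], [0.6, 2.9, 0, 0, 0, 0], [0.6, 3.0, 0, 0, 0, 0], [0.5, 2.4, 0, 0, 0, 0], [0.0, 0.0, 0, 0, 0, 0], [-0.5, -2.4, 0, 0, 0, 0], [-0.6, -2.9, 0, 0, 0, 0], [-0.6, -2.8, 0, 0, 0, 0], [-0.6, -2.6, 0, 0, 0, 0], [-0.5, -2.3, 0, 0, 0, 0], [-0.4, -2.1, 0, 0, 0, 0]]}}

```text
clock: 21.23
position: [0.4663, -0.0576, 0.0823]
ee_rot: [2.441, 1.976, 0.0]
force: [-0.8, -4.0, -2.8]
width: 0.277
gripper_force: 45.0
```

```bash
sed -i 's/DEC=.055/DEC=.07/' plan.py; python3 plan.py 15.5 15.5 18 4
```

```text
before: t 21.23 push N 4.11 lat -0.06 D meas 234.7 cmd 233.4 z 0.0823 grip 44.99366283416748
after img: push 6.7 D 235.1 t 21.283
w 1.7661185567658786 resid [ 0.026 -0.026 -0.019  0.02 ] cost 0.29
[[-0.5, -2.5, 0, 0, 0, 0], [-0.2, -1.0, 0, 0, 0, 0], [-0.1, -0.5, 0, 0, 0, 0], [0.0, 0.0, 0, 0, 0, 0], [0.1, 0.5, 0, 0, 0, 0], [0.2, 1.0, 0, 0, 0, 0], [0.3, 1.4, 0, 0, 0, 0], [0.4, 1.8, 0, 0, 0, 0], [0.4, 2.1, 0, 0, 0, 0], [0.5, 2.3, 0, 0, 0, 0], [0.5, 2.5, 0, 0, 0, 0], [0.6, 2.7, 0, 0, 0, 0], [0.6, 2.7, 0, 0, 0, 0], [0.5, 2.2, 0, 0, 0, 0], [-0.0, -0.0, 0, 0, 0, 0], [-0.5, -2.2, 0, 0, 0, 0], [-0.6, -2.7, 0, 0, 0, 0], [-0.6, -2.6, 0, 0, 0, 0]]
```

>>> {"op": "step_arm", "data": {"steps": [[-0.5, -2.5, 0, 0, 0, 0], [-0.2, -1.0, 0, 0, 0, 0], [-0.1, -0.5, 0, 0, 0, 0], [0.0, 0.0, 0, 0, 0, 0], [0.1, 0.5, 0, 0, 0, 0], [0.2, 1.0, 0, 0, 0, 0], [0.3, 1.4, 0, 0, 0, 0], [0.4, 1.8, 0, 0, 0, 0], [0.4, 2.1, 0, 0, 0, 0], [0.5, 2.3, 0, 0, 0, 0], [0.5, 2.5, 0, 0, 0, 0], [0.6, 2.7, 0, 0, 0, 0], [0.6, 2.7, 0, 0, 0, 0], [0.5, 2.2, 0, 0, 0, 0], [0.0, 0.0, 0, 0, 0, 0], [-0.5, -2.2, 0, 0, 0, 0], [-0.6, -2.7, 0, 0, 0, 0], [-0.6, -2.6, 0, 0, 0, 0]]}}

```text
clock: 22.78
position: [0.4682, -0.0498, 0.0824]
ee_rot: [2.441, 1.977, 0.001]
force: [-0.5, -5.1, -4.5]
width: 0.282
gripper_force: 45.0
```

```bash
python3 plan.py 15.5 15.5 18 4
```

```text
before: t 22.78 push N 5.13 lat -0.6 D meas 226.7 cmd 225.6 z 0.0824 grip 44.995978474617004
after img: push 6.34 D 227.4 t 22.833
w 1.680549772041625 resid [ 0.014 -0.015 -0.011  0.013] cost 0.51
[[-1.0, -4.9, 0, 0, 0, 0], [-0.4, -2.1, 0, 0, 0, 0], [-0.4, -1.8, 0, 0, 0, 0], [-0.3, -1.4, 0, 0, 0, 0], [-0.2, -1.0, 0, 0, 0, 0], [-0.1, -0.6, 0, 0, 0, 0], [-0.0, -0.1, 0, 0, 0, 0], [0.1, 0.3, 0, 0, 0, 0], [0.1, 0.7, 0, 0, 0, 0], [0.2, 1.1, 0, 0, 0, 0], [0.3, 1.5, 0, 0, 0, 0], [0.4, 1.8, 0, 0, 0, 0], [0.4, 2.1, 0, 0, 0, 0], [0.5, 2.2, 0, 0, 0, 0], [0.5, 2.4, 0, 0, 0, 0], [0.5, 2.5, 0, 0, 0, 0], [0.6, 2.6, 0, 0, 0, 0], [0.4, 2.0, 0, 0, 0, 0]]
```

>>> {"op": "step_arm", "data": {"steps": [[-1.0, -4.9, 0, 0, 0, 0], [-0.4, -2.1, 0, 0, 0, 0], [-0.4, -1.8, 0, 0, 0, 0], [-0.3, -1.4, 0, 0, 0, 0], [-0.2, -1.0, 0, 0, 0, 0], [-0.1, -0.6, 0, 0, 0, 0], [0.0, -0.1, 0, 0, 0, 0], [0.1, 0.3, 0, 0, 0, 0], [0.1, 0.7, 0, 0, 0, 0], [0.2, 1.1, 0, 0, 0, 0], [0.3, 1.5, 0, 0, 0, 0], [0.4, 1.8, 0, 0, 0, 0], [0.4, 2.1, 0, 0, 0, 0], [0.5, 2.2, 0, 0, 0, 0], [0.5, 2.4, 0, 0, 0, 0], [0.5, 2.5, 0, 0, 0, 0], [0.6, 2.6, 0, 0, 0, 0], [0.4, 2.0, 0, 0, 0, 0]]}}

```text
clock: 24.33
position: [0.469, -0.0417, 0.0821]
ee_rot: [-2.44, -1.978, 0.001]
force: [-1.5, -5.1, -3.6]
width: 0.279
gripper_force: 45.0
```

```bash
python3 plan.py 15.5 15.5 18 4
```

```text
before: t 24.33 push N 5.26 lat 0.41 D meas 218.6 cmd 218.0 z 0.0821 grip 44.99299228191376
after img: push 4.04 D 218.1 t 24.383
w 1.5766904359987757 resid [-0.001 -0.005  0.012 -0.006] cost 0.3
[[-0.1, -0.7, 0, 0, 0, 0], [-0.5, -2.5, 0, 0, 0, 0], [-0.5, -2.5, 0, 0, 0, 0], [-0.5, -2.4, 0, 0, 0, 0], [-0.5, -2.2, 0, 0, 0, 0], [-0.4, -2.1, 0, 0, 0, 0], [-0.4, -1.9, 0, 0, 0, 0], [-0.3, -1.6, 0, 0, 0, 0], [-0.3, -1.3, 0, 0, 0, 0], [-0.2, -1.0, 0, 0, 0, 0], [-0.1, -0.6, 0, 0, 0, 0], [-0.0, -0.2, 0, 0, 0, 0], [0.0, 0.1, 0, 0, 0, 0], [0.1, 0.5, 0, 0, 0, 0], [0.2, 0.8, 0, 0, 0, 0], [0.2, 1.1, 0, 0, 0, 0], [0.3, 1.4, 0, 0, 0, 0], [0.4, 1.7, 0, 0, 0, 0]]
```

>>> {"op": "step_arm", "data": {"steps": [[-0.1, -0.7, 0, 0, 0, 0], [-0.5, -2.5, 0, 0, 0, 0], [-0.5, -2.5, 0, 0, 0, 0], [-0.5, -2.4, 0, 0, 0, 0], [-0.5, -2.2, 0, 0, 0, 0], [-0.4, -2.1, 0, 0, 0, 0], [-0.4, -1.9, 0, 0, 0, 0], [-0.3, -1.6, 0, 0, 0, 0], [-0.3, -1.3, 0, 0, 0, 0], [-0.2, -1.0, 0, 0, 0, 0], [-0.1, -0.6, 0, 0, 0, 0], [0.0, -0.2, 0, 0, 0, 0], [0.0, 0.1, 0, 0, 0, 0], [0.1, 0.5, 0, 0, 0, 0], [0.2, 0.8, 0, 0, 0, 0], [0.2, 1.1, 0, 0, 0, 0], [0.3, 1.4, 0, 0, 0, 0], [0.4, 1.7, 0, 0, 0, 0]]}}

```text
clock: 25.88
position: [0.4665, -0.0554, 0.0822]
ee_rot: [-2.441, -1.977, 0.001]
force: [-1.2, -5.8, -2.8]
width: 0.283
gripper_force: 45.0
```

```bash
sed -i 's/DEC=.07/DEC=.06/' plan.py; python3 plan.py 15.5 15.5 18 4
```

```text
before: t 25.88 push N 5.91 lat -0.05 D meas 232.5 cmd 231.8 z 0.0822 grip 44.99188721179962
after img: push 4.78 D 232.1 t 25.933
w 1.4790364768272581 resid [-0.03   0.03   0.031 -0.03 ] cost 0.38
[[0.6, 2.6, 0, 0, 0, 0], [0.5, 2.2, 0, 0, 0, 0], [0.5, 2.2, 0, 0, 0, 0], [0.5, 2.3, 0, 0, 0, 0], [0.5, 2.3, 0, 0, 0, 0], [0.4, 1.9, 0, 0, 0, 0], [0.1, 0.3, 0, 0, 0, 0], [-0.3, -1.3, 0, 0, 0, 0], [-0.5, -2.3, 0, 0, 0, 0], [-0.5, -2.3, 0, 0, 0, 0], [-0.5, -2.2, 0, 0, 0, 0], [-0.5, -2.2, 0, 0, 0, 0], [-0.4, -2.0, 0, 0, 0, 0], [-0.4, -1.8, 0, 0, 0, 0], [-0.3, -1.6, 0, 0, 0, 0], [-0.3, -1.4, 0, 0, 0, 0], [-0.2, -1.1, 0, 0, 0, 0], [-0.2, -0.8, 0, 0, 0, 0]]
```

>>> {"op": "step_arm", "data": {"steps": [[0.6, 2.6, 0, 0, 0, 0], [0.5, 2.2, 0, 0, 0, 0], [0.5, 2.2, 0, 0, 0, 0], [0.5, 2.3, 0, 0, 0, 0], [0.5, 2.3, 0, 0, 0, 0], [0.4, 1.9, 0, 0, 0, 0], [0.1, 0.3, 0, 0, 0, 0], [-0.3, -1.3, 0, 0, 0, 0], [-0.5, -2.3, 0, 0, 0, 0], [-0.5, -2.3, 0, 0, 0, 0], [-0.5, -2.2, 0, 0, 0, 0], [-0.5, -2.2, 0, 0, 0, 0], [-0.4, -2.0, 0, 0, 0, 0], [-0.4, -1.8, 0, 0, 0, 0], [-0.3, -1.6, 0, 0, 0, 0], [-0.3, -1.4, 0, 0, 0, 0], [-0.2, -1.1, 0, 0, 0, 0], [-0.2, -0.8, 0, 0, 0, 0]]}}

```text
clock: 27.43
position: [0.4658, -0.0607, 0.0822]
ee_rot: [-2.441, -1.977, 0.0]
force: [-0.6, -4.8, -3.2]
width: 0.281
gripper_force: 45.0
```

```bash
python3 plan.py 15.5 15.5 20 4
```

```text
before: t 27.43 push N 4.84 lat -0.46 D meas 237.8 cmd 236.9 z 0.0822 grip 44.992584586143494
after img: push 4.83 D 238.0 t 27.483
w 1.3682631096259164 resid [-0.009  0.02  -0.014  0.003] cost 0.19
[[-0.1, -0.5, 0, 0, 0, 0], [-0.0, -0.1, 0, 0, 0, 0], [0.0, 0.2, 0, 0, 0, 0], [0.1, 0.5, 0, 0, 0, 0], [0.2, 0.8, 0, 0, 0, 0], [0.2, 1.0, 0, 0, 0, 0], [0.3, 1.3, 0, 0, 0, 0], [0.3, 1.5, 0, 0, 0, 0], [0.4, 1.7, 0, 0, 0, 0], [0.4, 1.8, 0, 0, 0, 0], [0.4, 2.0, 0, 0, 0, 0], [0.4, 2.1, 0, 0, 0, 0], [0.4, 2.1, 0, 0, 0, 0], [0.5, 2.2, 0, 0, 0, 0], [0.4, 2.1, 0, 0, 0, 0], [0.2, 0.9, 0, 0, 0, 0], [-0.1, -0.4, 0, 0, 0, 0], [-0.3, -1.6, 0, 0, 0, 0], [-0.4, -2.1, 0, 0, 0, 0], [-0.4, -2.1, 0, 0, 0, 0]]
```

>>> {"op": "step_arm", "data": {"steps": [[-0.1, -0.5, 0, 0, 0, 0], [0.0, -0.1, 0, 0, 0, 0], [0.0, 0.2, 0, 0, 0, 0], [0.1, 0.5, 0, 0, 0, 0], [0.2, 0.8, 0, 0, 0, 0], [0.2, 1.0, 0, 0, 0, 0], [0.3, 1.3, 0, 0, 0, 0], [0.3, 1.5, 0, 0, 0, 0], [0.4, 1.7, 0, 0, 0, 0], [0.4, 1.8, 0, 0, 0, 0], [0.4, 2.0, 0, 0, 0, 0], [0.4, 2.1, 0, 0, 0, 0], [0.4, 2.1, 0, 0, 0, 0], [0.5, 2.2, 0, 0, 0, 0], [0.4, 2.1, 0, 0, 0, 0], [0.2, 0.9, 0, 0, 0, 0], [-0.1, -0.4, 0, 0, 0, 0], [-0.3, -1.6, 0, 0, 0, 0], [-0.4, -2.1, 0, 0, 0, 0], [-0.4, -2.1, 0, 0, 0, 0]]}}

```text
clock: 29.15
position: [0.4691, -0.0475, 0.0823]
ee_rot: [2.441, 1.977, 0.0]
force: [0.2, -5.6, -3.3]
width: 0.279
gripper_force: 45.0
```

```bash
python3 plan.py 15.5 15.5 20 4
```

```text
before: t 29.15 push N 5.42 lat -1.37 D meas 224.3 cmd 223.5 z 0.0823 grip 44.99708354473114
after img: push 7.07 D 224.8 t 29.2
w 1.2789801940334788 resid [ 0.029 -0.026 -0.031  0.028] cost 0.6
[[-1.0, -4.5, 0, 0, 0, 0], [-0.4, -1.8, 0, 0, 0, 0], [-0.4, -1.7, 0, 0, 0, 0], [-0.3, -1.5, 0, 0, 0, 0], [-0.3, -1.3, 0, 0, 0, 0], [-0.2, -1.1, 0, 0, 0, 0], [-0.2, -0.9, 0, 0, 0, 0], [-0.1, -0.6, 0, 0, 0, 0], [-0.1, -0.4, 0, 0, 0, 0], [-0.0, -0.1, 0, 0, 0, 0], [0.0, 0.1, 0, 0, 0, 0], [0.1, 0.3, 0, 0, 0, 0], [0.1, 0.6, 0, 0, 0, 0], [0.2, 0.8, 0, 0, 0, 0], [0.2, 1.0, 0, 0, 0, 0], [0.2, 1.2, 0, 0, 0, 0], [0.3, 1.4, 0, 0, 0, 0], [0.3, 1.5, 0, 0, 0, 0], [0.3, 1.6, 0, 0, 0, 0], [0.4, 1.8, 0, 0, 0, 0]]
```

>>> {"op": "step_arm", "data": {"steps": [[-1.0, -4.5, 0, 0, 0, 0], [-0.4, -1.8, 0, 0, 0, 0], [-0.4, -1.7, 0, 0, 0, 0], [-0.3, -1.5, 0, 0, 0, 0], [-0.3, -1.3, 0, 0, 0, 0], [-0.2, -1.1, 0, 0, 0, 0], [-0.2, -0.9, 0, 0, 0, 0], [-0.1, -0.6, 0, 0, 0, 0], [-0.1, -0.4, 0, 0, 0, 0], [0.0, -0.1, 0, 0, 0, 0], [0.0, 0.1, 0, 0, 0, 0], [0.1, 0.3, 0, 0, 0, 0], [0.1, 0.6, 0, 0, 0, 0], [0.2, 0.8, 0, 0, 0, 0], [0.2, 1.0, 0, 0, 0, 0], [0.2, 1.2, 0, 0, 0, 0], [0.3, 1.4, 0, 0, 0, 0], [0.3, 1.5, 0, 0, 0, 0], [0.3, 1.6, 0, 0, 0, 0], [0.4, 1.8, 0, 0, 0, 0]]}}

```text
clock: 30.87
position: [0.4674, -0.0508, 0.0821]
ee_rot: [-2.441, -1.977, 0.001]
force: [-1.9, -6.3, -3.2]
width: 0.28
gripper_force: 45.0
```

```bash
python3 plan.py 15 15 20 4
```

```text
before: t 30.87 push N 6.52 lat 0.53 D meas 227.8 cmd 227.2 z 0.0821 grip 44.992727637290955
after img: push 5.21 D 227.4 t 30.917
w 1.1713285166217475 resid [-0.013 -0.01   0.057 -0.034] cost 0.31
[[0.4, 1.7, 0, 0, 0, 0], [0.4, 1.9, 0, 0, 0, 0], [0.4, 1.9, 0, 0, 0, 0], [0.4, 1.9, 0, 0, 0, 0], [0.3, 1.4, 0, 0, 0, 0], [0.1, 0.3, 0, 0, 0, 0], [-0.1, -0.7, 0, 0, 0, 0], [-0.3, -1.6, 0, 0, 0, 0], [-0.4, -1.9, 0, 0, 0, 0], [-0.4, -1.9, 0, 0, 0, 0], [-0.4, -1.8, 0, 0, 0, 0], [-0.4, -1.7, 0, 0, 0, 0], [-0.4, -1.7, 0, 0, 0, 0], [-0.3, -1.5, 0, 0, 0, 0], [-0.3, -1.4, 0, 0, 0, 0], [-0.3, -1.3, 0, 0, 0, 0], [-0.2, -1.1, 0, 0, 0, 0], [-0.2, -1.0, 0, 0, 0, 0], [-0.2, -0.8, 0, 0, 0, 0], [-0.1, -0.6, 0, 0, 0, 0]]
```

>>> {"op": "step_arm", "data": {"steps": [[0.4, 1.7, 0, 0, 0, 0], [0.4, 1.9, 0, 0, 0, 0], [0.4, 1.9, 0, 0, 0, 0], [0.4, 1.9, 0, 0, 0, 0], [0.3, 1.4, 0, 0, 0, 0], [0.1, 0.3, 0, 0, 0, 0], [-0.1, -0.7, 0, 0, 0, 0], [-0.3, -1.6, 0, 0, 0, 0], [-0.4, -1.9, 0, 0, 0, 0], [-0.4, -1.9, 0, 0, 0, 0], [-0.4, -1.8, 0, 0, 0, 0], [-0.4, -1.7, 0, 0, 0, 0], [-0.4, -1.7, 0, 0, 0, 0], [-0.3, -1.5, 0, 0, 0, 0], [-0.3, -1.4, 0, 0, 0, 0], [-0.3, -1.3, 0, 0, 0, 0], [-0.2, -1.1, 0, 0, 0, 0], [-0.2, -1.0, 0, 0, 0, 0], [-0.2, -0.8, 0, 0, 0, 0], [-0.1, -0.6, 0, 0, 0, 0]]}}

```text
clock: 32.58
position: [0.4658, -0.0608, 0.0822]
ee_rot: [2.441, 1.978, -0.0]
force: [0.6, -5.1, -1.9]
width: 0.282
gripper_force: 45.0
```

```bash
python3 plan.py 15.5 15.5 16 4
```

```text
before: t 32.58 push N 4.91 lat -1.62 D meas 237.9 cmd 237.1 z 0.0822 grip 44.99274551868439
after img: push 5.07 D 238.0 t 32.633
w 1.0343587951322104 resid [ 0.011 -0.022  0.011] cost 0.16
[[0.0, 0.1, 0, 0, 0, 0], [-0.1, -0.3, 0, 0, 0, 0], [-0.0, -0.2, 0, 0, 0, 0], [0.0, 0.0, 0, 0, 0, 0], [0.0, 0.2, 0, 0, 0, 0], [0.1, 0.3, 0, 0, 0, 0], [0.1, 0.5, 0, 0, 0, 0], [0.1, 0.6, 0, 0, 0, 0], [0.2, 0.8, 0, 0, 0, 0], [0.2, 0.9, 0, 0, 0, 0], [0.2, 1.0, 0, 0, 0, 0], [0.2, 1.1, 0, 0, 0, 0], [0.2, 1.2, 0, 0, 0, 0], [0.3, 1.3, 0, 0, 0, 0], [0.3, 1.4, 0, 0, 0, 0], [0.3, 1.5, 0, 0, 0, 0]]
```

Every reading over 16 s of rolling, down to about 1.03 rad/s, stayed within 2–9 N. Now I'll back off and lift.

>>> {"op": "step_arm", "data": {"steps": [[-2, -8, 0, 0, 0, 0], [-3, -15, 0, 0, 0, 0], [-4, -20, 2, 0, 0, 0], [-4, -20, 8, 0, 0, 0], [-4, -20, 12, 0, 0, 0], [-3, -15, 15, 0, 0, 0], [-2, -8, 12, 0, 0, 0], [0, 0, 8, 0, 0, 0], [0, 0, 0, 0, 0, 0], [0, 0, 0, 0, 0, 0], [0, 0, 0, 0, 0, 0]]}}

```text
clock: 33.55
position: [0.4438, -0.1652, 0.1386]
ee_rot: [-2.438, -1.979, 0.0]
force: [0.3, 0.6, -4.0]
width: 0.282
gripper_force: 45.0
```

Run:
```python
from h import *
o=observe(); print(o['position'],o['force'],o['gripper_force'],o['width'])
im,c=snap('side','d9'); im2,c2=snap('wrist','w9')
cv2.imwrite('pics/v9.png',np.hstack([cv2.resize(im,(400,300)),cv2.resize(im2,(400,300))])[:,:,::-1])
```

```text
[ 0.44380971 -0.16524243  0.13858177] [ 0.28609281  0.64259665 -4.01155993] 44.99195158481598 0.28182834332477014
```

View pics/v9.png

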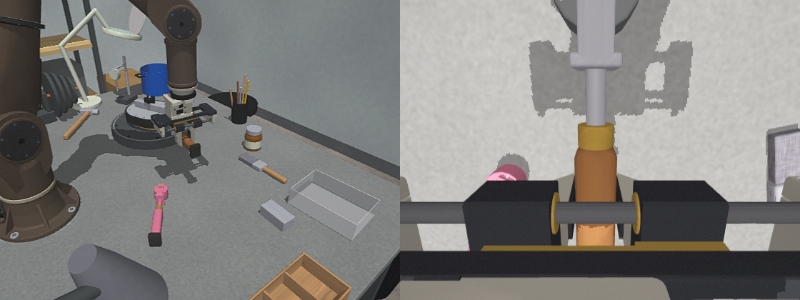

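The roller is held off the bench with its wheel about 0.22 m from the axis, and the bystanders have not moved.

```bash
python3 -c "
from cell import job; print(job.sign_off())"
```

```text
the job is handed in; nothing more can be done
None
```

I handed the job in without getting a verdict back: the table was spun up to about 2.3 rad/s, the edge was rolled for about 16 s at about 4–7 N (sampled between moves) with the table still above 1 rad/s, and the roller ended held about 0.22 m from the axis and off the bench.

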